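# Hold an offcut in the sawing board

### The arm

A 6-joint arm with a two-finger parallel gripper is mounted at the origin on the work surface; the furniture and walls round the work are solid. World frame = base frame: x ahead of the robot, y to its left, z up, the work surface at z = 0. Lengths are in m, angles in degrees, forces in N, time in s.
With the tool pointing down it reaches from about 0.25 to 0.725 m from the base axis. Payload 9.7 kg.
Tool frame: the origin (TCP) lies midway between the tips of the shut fingers; the grasp point (between the pads) lies 19 mm behind it; z points along the fingers, x is the direction in which the jaws open and shut, and the axes are right-handed (so a half turn about z gives the same grasp; the last joint's range is limited). The gripper opens to 85 mm and grips with 20 to 120 N. Pads are 22 mm wide; open, the fingers measure 114 mm over their backs; the gripper's body (76 mm by 85 mm) begins 54 mm behind the grasp point. The pads swing forward as they close: fully open they stand 13 mm farther back than shut.
Start: joints at [72.479, 4.979, 10.078, 95.1, 0, 90], TCP at [0.166, 0.524, 0.231] pointing down, gripper open.
Joint ranges: [-179.16, 179.16], [-48.56, 103.87], [-65.8, 70.77], [-126.05, 130.52], [-82.76, 87.17], [-180, 180]. Speed limits (degrees/s): [127.2, 127.2, 147.25, 180, 180, 180].

### API

Orientations are given as [roll, pitch, yaw] about the fixed x, y, z axes, in that order (R = Rz(yaw) Ry(pitch) Rx(roll)).
In Python, from workcell import bot, optics gives the robot as it stands.
- The arm moves only by the shell command python3 -m creep 'ROWS' [FORCE]. ROWS is JSON, a list of rows, each a list of 7 numbers: the shift along the tool's x, y, z in m, then the turn, a rotation vector about the tool's x, y, z in rad, then the opening, from 0 (shut) to 1 (fully open). A call has 1 to 8 rows; each row is the pose to reach, as a shift and turn from the pose commanded when the call began, along the tool's axes at that moment; what a row does not reach only later rows make up. A row lasts 1/10 s, in which the tool goes at most 50 mm and 8.59 degrees, less where a joint would pass 70% of its speed; a pose out of reach is approached as far as the arm can. A call with a gripper value outside its range is refused whole. The fingers move at their own pace and stop on an object; FORCE is the grip in N (left out, the last holds). Time passes only in rows, so rows that repeat a pose let the fingers close. It gives the time, the measured TCP pose, the force and the opening at its end, in the units of the state.
- bot.get_obs(): the state, without advancing time (a new reading comes with each control period).
- optics.camera(name): name is "side" or "top"; returns the picture (400x640x3 uint8, red, green, blue); there is no depth.
- optics.camera_params(name): a dict with "camera_matrix" (3x3 intrinsics, pixels), "R" (3x3) and "t" (3): a world point X has camera coordinates R X + t. Camera axes: x right, y down, z forward; pixel columns grow to the right and rows downward; lengths in m; the calibration is good to about 2 mm. A picture is of the moment at which its call begins. camera_params takes no time and is no camera call.
- bot.job_done(): hands the job in, once; it reports no verdict.
The state is a dict: "time": time; "q": joint angles; "qd": joint speeds; "joint_efforts": joint torques, N m; "ee_pos": TCP position; "tcp_rot": TCP orientation; "wrist_force": force on the tool from outside, world axes, zero at the start; "torque": the same for the moment, N m; "opening": finger opening in m.
Only numpy, scipy, OpenCV 4.12 (cv2) and the standard library are available. Lean on these libraries where they do the work, as an engineer would, in place of code of your own. Each camera call takes 0.05 s, during which the arm holds its last target.

### The job

I want to saw the middle-length wooden offcut (85 x 42 x 18 mm): lift it onto the sawing board and lay it flat with one long edge flush along the back fence and one end up against the right-hand face of the clamped stop block. Then push it with the fingers, diagonally down and into the fence so that it is pressed firmly (about 10 N) on both bed and fence, and finish while still holding that push; do not let go. Leave the other two offcuts where they lie.

Things in the scene. Friction and masses are not known exactly. Their poses are not given: they have to be found in the camera images.
- workpiece_mid (a point): centre (9 mm above its underside) of the loose offcut to be held: plain pine block 42 x 85 x 18 mm, 40 to 85 g; its own x runs across the 42 mm width, y along the 85 mm length, z up. Its place among the three offcuts changes.
- workpiece: the same offcut; origin at the centre of its underside.
- saw_board: fixed two-layer wooden sawing board, 160 (x) x 190 (y) x 15 mm thick, on the bench; origin at the centre of its underside; its x points from the open front (towards the robot) to the fence, its y to the left along the fence, z up. Its place and turn change.
- saw_bed: upper layer of that board, 160 x 190 x 8 mm, turned like the board; origin at the centre of this layer's underside, so the bed's surface is 8 mm above the origin and 15 mm above the bench. A flat-lying workpiece's centre is 17 mm above this origin.
- saw_fence: fence: wooden strip 22 (x) x 190 (y) x 30 mm high, standing on the bed along its far side, turned like the board, a narrow saw kerf near its right end. Origin: centre of its underside (on the bed), 61 mm beyond the board's centre along the board's x. Its working face is at x = -11 mm, so the centre of a flush workpiece is at x = -32 mm.
- stop_block: fixed dark wooden block, 55 (x) x 30 (y) x 30 mm high, on the bed against the fence, clamped to it by a steel strap with a small black knob (top 44 mm above the bed). Origin: centre of its underside, on the bed; turned like the board. Right-hand face at y = -15 mm, so the centre of a workpiece whose end touches it is at y = -57.5 mm. Its place along the fence changes; the workpiece always fits to its right.
- squat_offcut_mid (a point): centre of the squat offcut, 50 x 60 x 22 mm, loose, to be left alone.
- long_offcut_mid (a point): centre of the long thin offcut, 35 x 120 x 15 mm, loose, to be left alone.
Mind the look-alikes: they are no part of the job. What is shaped like the workpiece but pink is not meant.

How it is judged (in metres and radians):
On the way:
1. the offcut lies flat on the bed of the sawing board, in front of the fence (z of workpiece_mid in the frame of saw_bed between 0.013 and 0.0205 m and angle between workpiece_mid's own z axis and vertical below 0.08 rad and x of workpiece_mid in the frame of saw_fence between -0.145 and -0.028 m and y of workpiece_mid in the frame of saw_fence between -0.1 and 0.1 m and contact force between workpiece and saw_bed above 0.1 N), for 0.1 s.
At the end, for the whole second after the job is handed in: The offcut lies flat and still on the bed, long edge within 3 mm of the fence and parallel within 0.05 rad, end within 4 mm of the stop block's right-hand face; the fingers push it with over 4 N and it bears with over 3 N on the fence and over 3 N on the bed, held at the finish (z of workpiece_mid in the frame of saw_bed between 0.013 and 0.0205 m and angle between workpiece_mid's own z axis and vertical below 0.08 rad and x of workpiece_mid in the frame of saw_fence above -0.035 m and y of workpiece_mid in the frame of stop_block between -0.0615 and -0.05 m and angle between the x axis of workpiece_mid and the x axis of saw_fence, either way round below 0.05 rad and contact force between workpiece and saw_fence above 3 N and contact force between workpiece and saw_bed above 3 N and contact force between the fingers and workpiece above 4 N and linear speed of workpiece below 0.01 m/s); the arm keeps its last pose, push and grip.
It fails at once if one of the other two offcuts is moved by more than 30 mm (distance of any of squat_offcut_mid, long_offcut_mid from where it was at the start of the episode above 0.03 m).
It also fails if it takes over 54 s, if anything falls off the work surface, if the arm or the gripper's body presses on something with over 40 N, if the wrist force passes 120 N, or if a joint passes its speed limit or range.

## Working session

There is one attempt and no reset: what is moved stays moved. The work goes in short steps, Python scripts to look and compute and a shell command to move; the robot and the scene stay as the last step left them, time stands still between calls to the robot, and variables do not carry over. Pictures are saved under pics/ and viewed, and the job is handed in when it is done.

```bash
ls; mkdir -p pics
python3 - <<'E'
from workcell import bot, optics
import cv2
o=bot.get_obs()
for k in o: print(k,o[k])
for n in("side","top"):
    im=optics.camera(n); cv2.imwrite(f"pics/{n}0.png",im[:,:,::-1])
    p=optics.camera_params(n); print(n,p)
E
```

```text
pics
time 0.0
q [7.24778778e+01 5.01370214e+00 1.00360726e+01 9.51005643e+01
 1.78688128e-03 8.99994697e+01]
qd [-0.03333341 -0.0249388  -0.0486739   0.0701347  -0.08712175 -0.04880278]
joint_efforts [-2.25040960e-03 -5.20388961e+01  4.64801967e+01  1.63585012e-02
 -8.13389624e-05  1.46533718e-06]
ee_pos [0.16551481 0.52426957 0.23057261]
tcp_rot [-1.79998212e+02  7.81938108e-02  7.24784080e+01]
wrist_force [-0.44572312 -0.63638781 -0.32925252]
torque [-0.00996374 -0.02870063  0.00665247]
opening 0.08514770713155097
side {'camera_matrix': array([[409.00676697,   0.        , 319.87894282],
       [  0.        , 409.00676697, 201.2328783 ],
       [  0.        ,   0.        ,   1.        ]]), 'R': array([[-0.9949901 , -0.09993175, -0.0028906 ],
       [-0.04602599,  0.48355102, -0.87410527],
       [ 0.08874862, -0.86959304, -0.48572793]]), 't': array([0.50400341, 0.11259545, 0.76919596])}
top {'camera_matrix': array([[372.11812066,   0.        , 316.75126191],
       [  0.        , 372.11812066, 197.45310678],
       [  0.        ,   0.        ,   1.        ]]), 'R': array([[ 0.01914232, -0.99970805, -0.0147441 ],
       [-0.98009657, -0.01584828, -0.1978877 ],
       [ 0.19759626,  0.01823868, -0.9801138 ]]), 't': array([-0.06811398,  0.48992886,  0.78155875])}
```

View pics/side0.png

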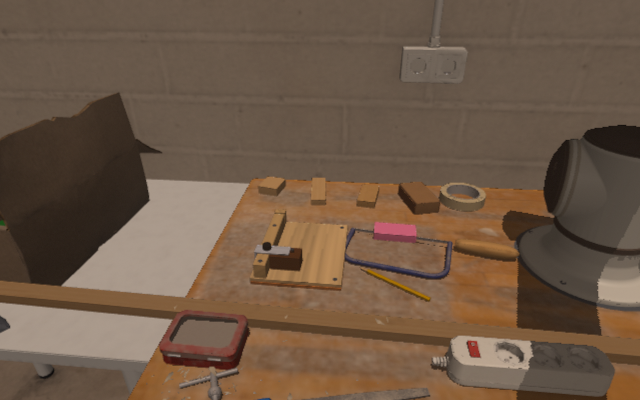

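View pics/top0.png

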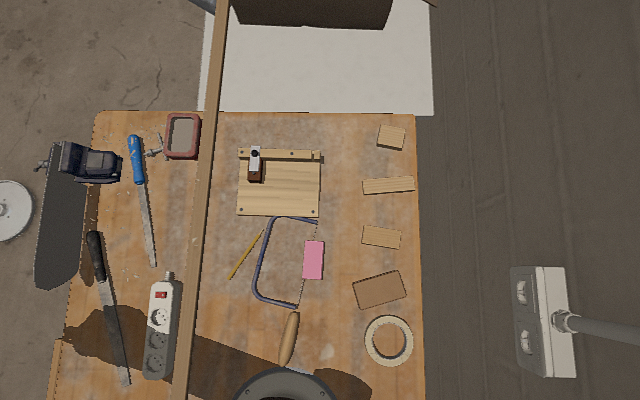

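```bash
cat > h.py <<'E'
import numpy as np, cv2
from workcell import bot, optics
P={n:optics.camera_params(n) for n in("side","top")}
def proj(n,X):
    p=P[n]; c=p["R"]@np.array(X,float)+p["t"]; u=p["camera_matrix"]@c; return u[:2]/u[2]
def ray(n,px):
    p=P[n]; d=p["R"].T@np.linalg.solve(p["camera_matrix"],[px[0],px[1],1]); return -p["R"].T@p["t"], d
def onz(n,px,z):
    o,d=ray(n,px); return o+d*(z-o[2])/d[2]
def tri(a,b): # a side, b top
    o1,d1=ray("side",a);o2,d2=ray("top",b)
    A=np.c_[d1,-d2]; s=np.linalg.lstsq(A,o2-o1,rcond=None)[0]
    p,q=o1+s[0]*d1,o2+s[1]*d2
    return (p+q)/2, np.linalg.norm(p-q)
def crop(n,x0,y0,x1,y1,s,out,im=None):
    im=optics.camera(n) if im is None else im
    cv2.imwrite(out,cv2.resize(im[y0:y1,x0:x1,::-1],None,fx=s,fy=s,interpolation=cv2.INTER_CUBIC))
E
python3 - <<'E'
from h import *
for n in P: print(n,"cam",ray(n,(0,0))[0], proj(n,[.166,.524,.231]), proj(n,[0,0,0]))
t=cv2.imread("pics/top0.png")[:,:,::-1]; s=cv2.imread("pics/side0.png")[:,:,::-1]
crop("top",220,115,420,265,4,"pics/topc.png",t)
crop("side",235,165,435,305,4,"pics/sidec.png",s)
for z in(0,.1,.2): print(z,[onz("top",p,z).round(3) for p in((225,0),(185,400),(195,300))],[onz("side",p,z).round(3) for p in((0,290),(640,350))])
E
```

```text
side cam [0.43839564 0.66480775 0.47349711] [860.91525309 497.33736097] [587.87411732 261.10357914]
top cam [ 0.32704837 -0.07458416  0.86196314] [-52.05288527 367.60698018] [284.32062824 430.7195209 ]
0 [array([1.032, 0.196, 0.   ]), array([0.054, 0.215, 0.   ]), array([0.261, 0.211, 0.   ])] [array([1.041, 0.182, 0.   ]), array([0.023, 0.211, 0.   ])]
0.1 [array([0.95 , 0.164, 0.1  ]), array([0.086, 0.181, 0.1  ]), array([0.269, 0.178, 0.1  ])] [array([0.914, 0.284, 0.1  ]), array([0.111, 0.307, 0.1  ])]
0.2 [array([0.869, 0.133, 0.2  ]), array([0.118, 0.148, 0.2  ]), array([0.276, 0.145, 0.2  ])] [array([0.787, 0.386, 0.2  ]), array([0.199, 0.403, 0.2  ])]
```

View pics/topc.png

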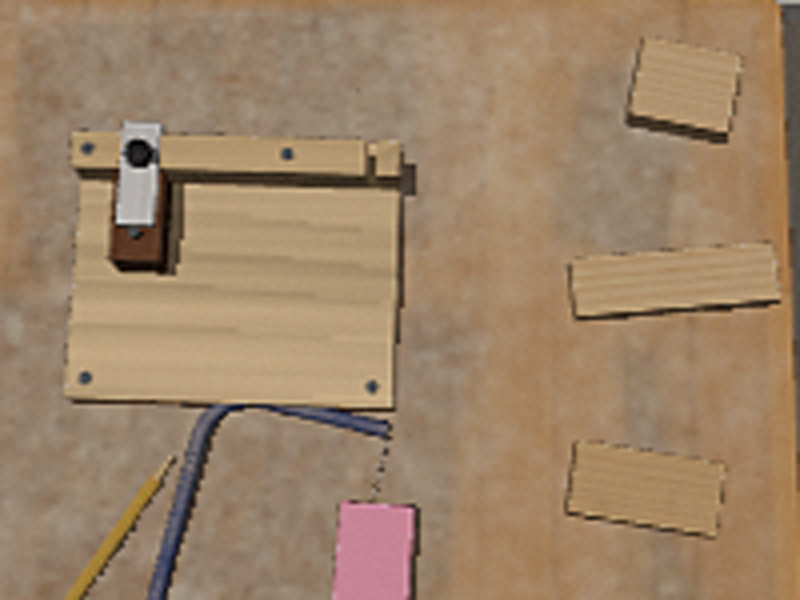

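View pics/sidec.png

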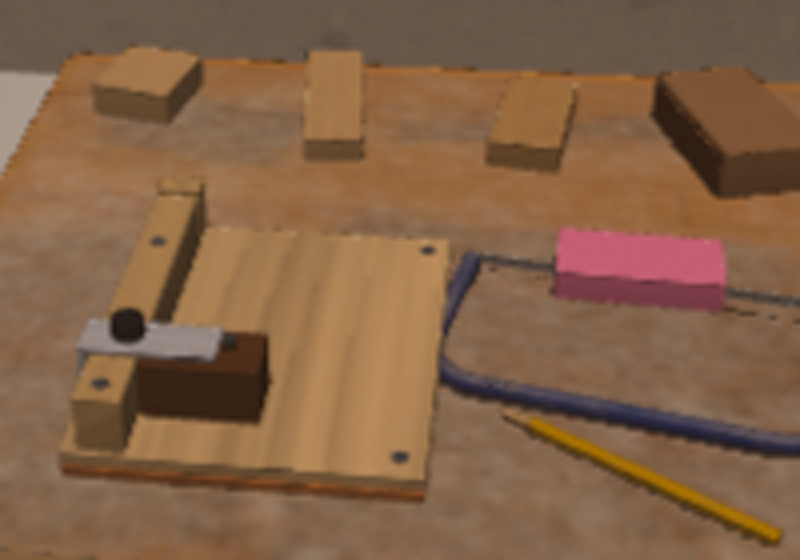

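```bash
python3 - <<'E'
from h import *
T=lambda c:((c[0]+.5)/4-.5+220,(c[1]+.5)/4-.5+115)
S=lambda c:((c[0]+.5)/4-.5+235,(c[1]+.5)/4-.5+165)
def show(name,prs):
    for s,t in prs:
        X,e=tri(S(s),T(t)); print(name,X.round(4),round(e,4))
show("wp",[((488,147),(576,440)),((562,150),(568,515)),((505,80),(724,463)),((577,82),(717,537))])
print("wp top z=.018",[onz("top",T(t),.018).round(4)[:2] for t in((576,440),(724,463),(717,537),(568,515))])
show("fence top: far-right? near-left end front / far", [((120,390),(72,170)),((186,182),(402,143))])
show("stop block front-right top/left top",[((268,335),(163,268)),((263,375),(112,262))])
show("bed corners: front-right, front-left",[((448,240),(393,408)),((427,482),(66,398))])
show("knob",[((128,318),(138,150))])
show("fence screws",[((157,240),(288,153)),((100,382),(87,148))])
show("bed screws",[((428,250),(372,386)),((400,457),(85,378))])
show("squat",[((95,88),(642,38)),((165,97),(630,118))])
show("long",[((303,140),(570,262)),((363,142),(576,318))])
E
python3 - <<'E'
import sys; sys.path.insert(0,'.')
from h import *
t=cv2.imread("pics/top0.png")[:,:,::-1]; s=cv2.imread("pics/side0.png")[:,:,::-1]
crop("top",230,140,330,220,8,"pics/topb.png",t)
crop("side",245,205,355,290,7,"pics/sideb.png",s)
E
```

```text
wp [ 0.4372 -0.1674  0.0127] 0.0012
wp [ 0.3945 -0.1624  0.0157] 0.002
wp [ 0.4269 -0.2514  0.0141] 0.0045
wp [ 0.3837 -0.2456  0.0179] 0.0025
wp top z=.018 [array([ 0.4358, -0.1668]), array([ 0.4242, -0.2504]), array([ 0.3825, -0.2454]), array([ 0.3933, -0.162 ])]
fence top: far-right? near-left end front / far [0.5851 0.1237 0.048 ] 0.0053
fence top: far-right? near-left end front / far [ 0.5989 -0.0651  0.0415] 0.0086
stop block front-right top/left top [0.5298 0.0696 0.0417] 0.0054
stop block front-right top/left top [0.5303 0.0988 0.042 ] 0.0005
bed corners: front-right, front-left [ 0.4548 -0.0624  0.0139] 0.0034
bed corners: front-right, front-left [0.4565 0.1272 0.0123] 0.0012
knob [0.5919 0.0843 0.0578] 0.0005
fence screws [5.961e-01 4.000e-04 4.500e-02] 0.0015
fence screws [0.5973 0.1162 0.0462] 0.0019
bed screws [ 0.4659 -0.05    0.0152] 0.0008
bed screws [0.4684 0.1161 0.0156] 0.0021
squat [ 0.6787 -0.2076  0.0192] 0.0004
squat [ 0.6313 -0.1999  0.0183] 0.0049
long [ 0.5434 -0.1645  0.0129] 0.0039
long [ 0.5093 -0.1679  0.0117] 0.0023
```

View pics/topb.png

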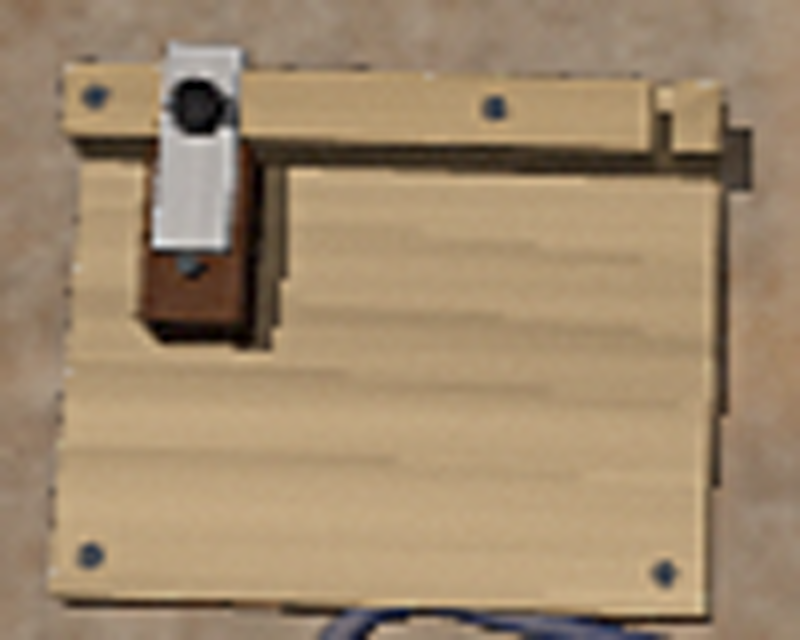

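View pics/sideb.png

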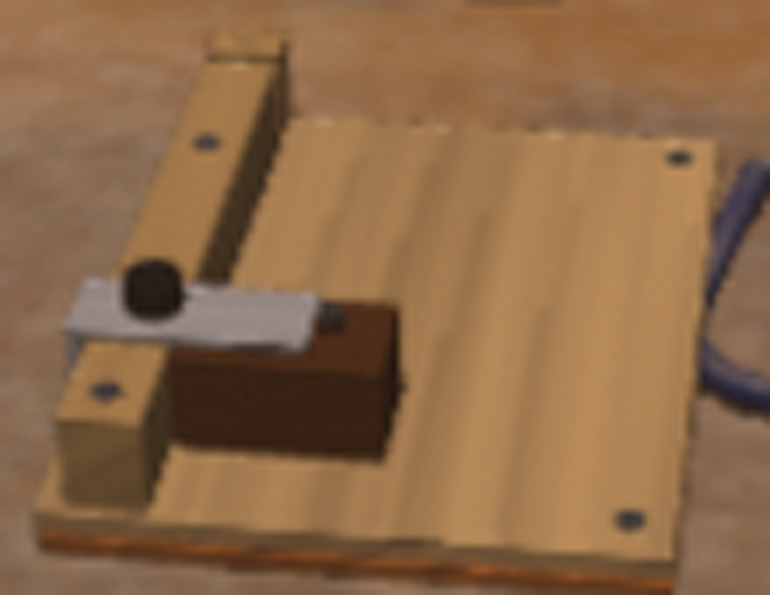

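```bash
cat > fit.py <<'E'
from h import *
from scipy.optimize import least_squares
def pose(p,L):
    x,y,a=p; c,s=np.cos(a),np.sin(a); return [x+c*L[0]-s*L[1],y+s*L[0]+c*L[1],L[2]]
def fit(obs,p0,verbose=True):
    f=lambda p:np.concatenate([proj(n,pose(p[:3],L(p)))-uv for n,L,uv in obs])
    r=least_squares(f,p0,loss="soft_l1",f_scale=.7); 
    if verbose: print(r.x.round(4),"res\n",r.fun.reshape(-1,2).round(1).tolist())
    return r.x
E
python3 - <<'E'
from fit import *
T=lambda x,y:((x+.5)/8-.5+230,(y+.5)/8-.5+140)
S=lambda x,y:((x+.5)/7-.5+245,(y+.5)/7-.5+205)
k=lambda x,y,z:(lambda p:(x,y,z))
b=lambda x,dy,z:(lambda p:(x,p[3]+dy,z))
obs=[("top",k(-.08,.095,.015),T(50,597)),("top",k(-.08,-.095,.015),T(705,615)),
("top",k(.05,.095,.045),T(64,133)),("top",k(.072,.095,.045),T(66,64)),("top",k(.05,-.095,.045),T(720,152)),("top",k(.072,-.095,.045),T(722,82)),
("top",b(-.005,.015,.045),T(140,320)),("top",b(-.005,-.015,.045),T(250,332)),
("side",k(.05,.095,.045),S(160,420)),("side",k(.072,.095,.045),S(60,420)),("side",k(.05,-.095,.045),S(287,42)),
("side",k(-.08,-.095,.015),S(715,140)),("side",k(-.08,.095,.015),S(678,558)),
("side",b(-.005,.015,.045),S(390,378)),("side",b(-.005,-.015,.045),S(398,307)),("side",b(-.005,.015,.015),S(385,462))]
B=fit(obs,[.53,.03,0,.05]); 
T=lambda x,y:((x+.5)/4-.5+220,(y+.5)/4-.5+115)
S=lambda x,y:((x+.5)/4-.5+235,(y+.5)/4-.5+165)
h=.018
obs=[("top",k(.021,.0425,h),T(576,440)),("top",k(.021,-.0425,h),T(724,463)),("top",k(-.021,-.0425,h),T(717,537)),("top",k(-.021,.0425,h),T(568,515)),
("side",k(.021,.0425,h),S(488,147)),("side",k(-.021,.0425,h),S(562,150)),("side",k(.021,-.0425,h),S(505,80)),("side",k(-.021,-.0425,h),S(577,82)),
("side",k(.021,.0425,0),S(487,165)),("side",k(-.021,.0425,0),S(560,170))]
W=fit(obs,[.41,-.2,.1])
tgt=pose(B[:3],(.029,B[3]-.0575,.024)); print("target",tgt,"yaw deg",np.degrees(B[2]),"wp yaw",np.degrees(W[2]))
np.save("B.npy",B);np.save("W.npy",W)
E
```

```text
[ 0.5347  0.0316 -0.0113  0.0533] res
 [[-0.1, -0.2], [0.3, -0.1], [-0.7, -0.1], [-0.2, -0.6], [-0.1, -0.4], [-0.0, -0.8], [-0.2, 0.1], [-0.8, -1.1], [-1.8, 0.3], [-0.3, -0.6], [0.6, -1.9], [1.3, -0.2], [0.8, -0.1], [-0.0, -1.1], [1.4, -1.1], [1.1, 0.6]]
[ 0.4105 -0.206  -0.1294] res
 [[-0.1, -0.4], [0.2, -0.7], [0.0, -0.8], [-0.4, -0.9], [0.5, -1.8], [0.2, -0.6], [1.4, -1.1], [0.3, 0.1], [0.4, 0.5], [0.2, 1.2]]
target [np.float64(0.5636236699292909), np.float64(0.027144106046882426), 0.024] yaw deg -0.6481963290540793 wp yaw -7.413838362796362
```

```bash
cat > go.py <<'E'
import sys
from h import *
from scipy.spatial.transform import Rotation as Ro
def delta(pos,rpy):
    o=bot.get_obs(); R=Ro.from_euler("xyz",o["tcp_rot"],degrees=True)
    G=Ro.from_euler("xyz",rpy,degrees=True)
    d=R.inv().apply(np.array(pos)-o["ee_pos"]); w=(R.inv()*G).as_rotvec()
    print("t",round(o["time"],2),"pos",o["ee_pos"].round(4),"rpy",np.round(o["tcp_rot"],2),"F",np.round(o["wrist_force"],1),"op",round(o["opening"],4))
    print("shift",d.round(4),"turn",w.round(4),"norm",np.linalg.norm(d).round(3),np.degrees(np.linalg.norm(w)).round(1))
if __name__=="__main__":
    a=list(map(float,sys.argv[1:7])); delta(a[:3],a[3:])
E
python3 go.py .4105 -.206 .12 180 0 -7.4
```

```text
t 0.1 pos [0.1655 0.5243 0.2307] rpy [-1.800e+02  7.000e-02  7.248e+01] F [ 0.1 -0.2  0.2] op 0.0854
shift [-0.6226  0.4535  0.1114] turn [8.0000e-04 1.0000e-03 1.3942e+00] norm 0.778 79.9
```

```bash
python3 -m creep '[[-0.6226,0.4535,0,0,0,1.394,1],[-0.6226,0.4535,0,0,0,1.394,1],[-0.6226,0.4535,0,0,0,1.394,1],[-0.6226,0.4535,0,0,0,1.394,1],[-0.6226,0.4535,0,0,0,1.394,1],[-0.6226,0.4535,0,0,0,1.394,1],[-0.6226,0.4535,0,0,0,1.394,1],[-0.6226,0.4535,0,0,0,1.394,1]]' 40; python3 go.py .4105 -.206 .12 180 0 -7.4
```

```text
time: 0.9
ee_pos: [0.2927, 0.1435, 0.2312]
tcp_rot: [-180.0, -0.0, 3.4]
wrist_force: [1.8, 0.3, 0.3]
opening: 0.0854
t 0.9 pos [0.2927 0.1435 0.2312] rpy [-1.7999e+02 -3.0000e-02  3.4200e+00] F [1.8 0.3 0.3] op 0.0854
shift [0.0967 0.3559 0.1112] turn [-0.0002 -0.0005  0.1889] norm 0.385 10.8
```

```bash
python3 -m creep '[[0.09,0.34,0.1,0,0,0.18,1],[0.09,0.34,0.1,0,0,0.18,1],[0.09,0.34,0.1,0,0,0.18,1],[0.09,0.34,0.1,0,0,0.18,1],[0.09,0.34,0.1,0,0,0.18,1],[0.09,0.34,0.1,0,0,0.18,1],[0.09,0.34,0.1,0,0,0.18,1],[0.09,0.34,0.1,0,0,0.18,1]]'; python3 -m creep '[[0,0,0,0,0,0,1],[0,0,0,0,0,0,1]]';python3 go.py .4105 -.206 .05 180 0 -7.4
python3 - <<'E'
from h import *
im=optics.camera("top"); crop("top",330,190,450,280,6,"pics/t1.png",im)
im=optics.camera("side"); crop("side",320,130,440,220,6,"pics/s1.png",im)
E
```

```text
time: 1.7
ee_pos: [0.4045, -0.1914, 0.1291]
tcp_rot: [-180.0, 0.1, -6.8]
wrist_force: [-1.0, 1.3, -0.5]
opening: 0.0857
time: 1.9
ee_pos: [0.4043, -0.1876, 0.1312]
tcp_rot: [-180.0, 0.1, -6.6]
wrist_force: [0.2, 0.3, 0.6]
opening: 0.0855
t 1.9 pos [ 0.4043 -0.1876  0.1312] rpy [-1.7997e+02  5.0000e-02 -6.6200e+00] F [0.2 0.3 0.6] op 0.0855
shift [0.0083 0.0176 0.0812] turn [-0.0006  0.0009  0.0137] norm 0.084 0.8
```

View pics/t1.png

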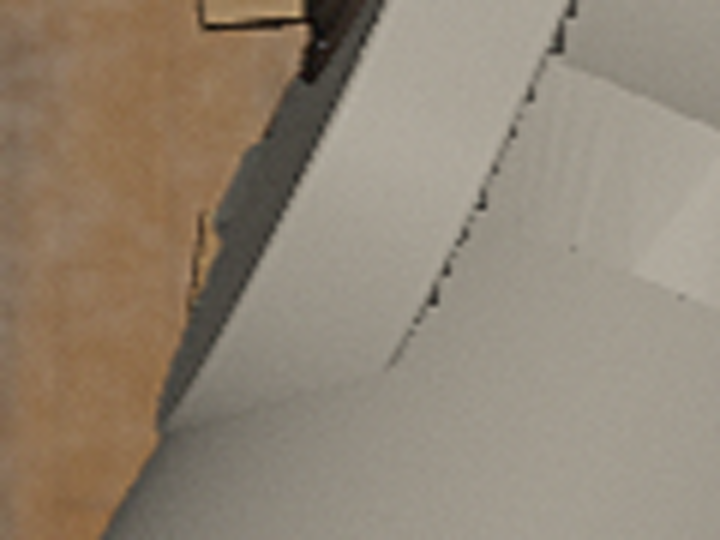

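View pics/s1.png

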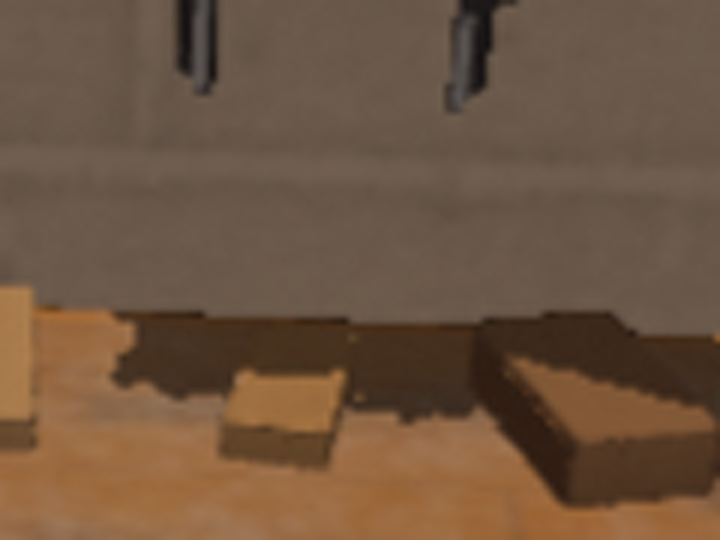

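```bash
python3 - <<'E'
from h import *
for p in((398,271),(353,284),(406,296)): print(onz("top",p,.03).round(3),onz("top",p,.04).round(3))
# side crop near top corner (480,320)/6+.. 
S=lambda x,y:((x+.5)/4-.5+235,(y+.5)/4-.5+165)
for s,t in(((655,78),(398,271)),((720,150),(353,284))): print(tri(S(*s),t))
E
python3 go.py .4105 -.206 .04 180 0 -7.6
```

```text
[ 0.334 -0.24   0.03 ] [ 0.334 -0.238  0.04 ]
[ 0.304 -0.142  0.03 ] [ 0.304 -0.141  0.04 ]
[ 0.281 -0.256  0.03 ] [ 0.282 -0.254  0.04 ]
(array([ 0.33602948, -0.24121048,  0.02502278]), np.float64(0.004796966895678377))
(array([ 0.30700764, -0.14197214,  0.03149053]), np.float64(0.006032796982071861))
t 2.0 pos [ 0.4047 -0.1871  0.1319] rpy [-1.80e+02 -3.00e-02 -6.52e+00] F [0.  0.1 0.5] op 0.0854
shift [0.0078 0.0181 0.0919] turn [-0.     -0.0006  0.0189] norm 0.094 1.1
```

```bash
python3 -m creep '[[0.008,0.018,0.04,0,0,0.019,1],[0.008,0.018,0.092,0,0,0.019,1],[0.008,0.018,0.092,0,0,0.019,1],[0.008,0.018,0.092,0,0,0.019,1],[0.008,0.018,0.092,0,0,0.019,1]]';python3 go.py .4105 -.206 .002 180 0 -7.6
python3 - <<'E'
from h import *
im=optics.camera("side"); crop("side",320,130,440,220,6,"pics/s2.png",im)
E
```

```text
time: 2.5
ee_pos: [0.412, -0.207, 0.0422]
tcp_rot: [179.9, -0.2, -7.6]
wrist_force: [0.5, 0.4, 0.4]
opening: 0.0854
t 2.5 pos [ 0.412  -0.207   0.0422] rpy [179.94  -0.2   -7.61] F [0.5 0.4 0.4] op 0.0854
shift [-0.0017 -0.0008  0.0402] turn [ 0.0011 -0.0034 -0.0002] norm 0.04 0.2
```

View pics/s2.png

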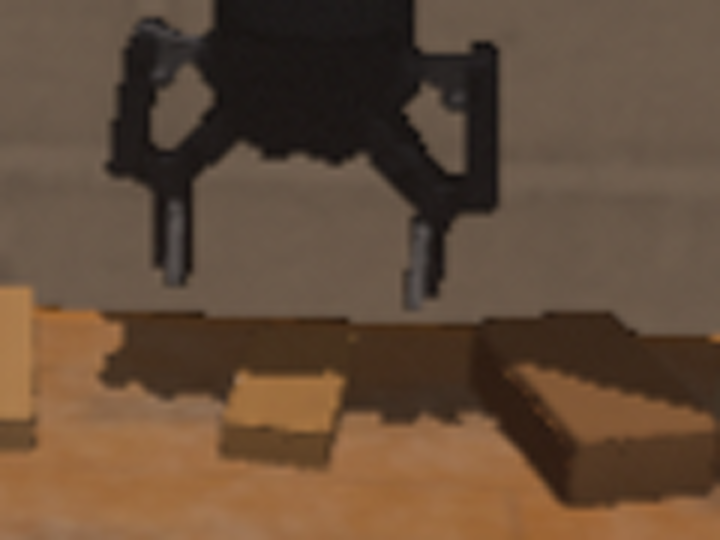

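```bash
python3 -m creep '[[-0.001,-0.001,0.02,0,-0.003,0,1],[-0.001,-0.001,0.04,0,-0.003,0,1],[-0.001,-0.001,0.04,0,-0.003,0,1],[-0.001,-0.001,0.04,0,-0.003,0,1]]'; python3 -m creep '[[0,0,0,0,0,0,0.3],[0,0,0,0,0,0,0.3],[0,0,0,0,0,0,0.3],[0,0,0,0,0,0,0.3],[0,0,0,0,0,0,0.3],[0,0,0,0,0,0,0.3],[0,0,0,0,0,0,0.3],[0,0,0,0,0,0,0.3]]' 40
python3 - <<'E'
from h import *
im=optics.camera("side"); crop("side",320,130,440,220,6,"pics/s3.png",im)
E
```

```text
time: 2.95
ee_pos: [0.4105, -0.2061, 0.001]
tcp_rot: [180.0, 0.1, -7.7]
wrist_force: [-0.0, 0.0, 0.5]
opening: 0.0853
time: 3.75
ee_pos: [0.4103, -0.2061, 0.0002]
tcp_rot: [180.0, 0.1, -7.7]
wrist_force: [-0.7, 0.3, 5.9]
opening: 0.0408
```

View pics/s3.png

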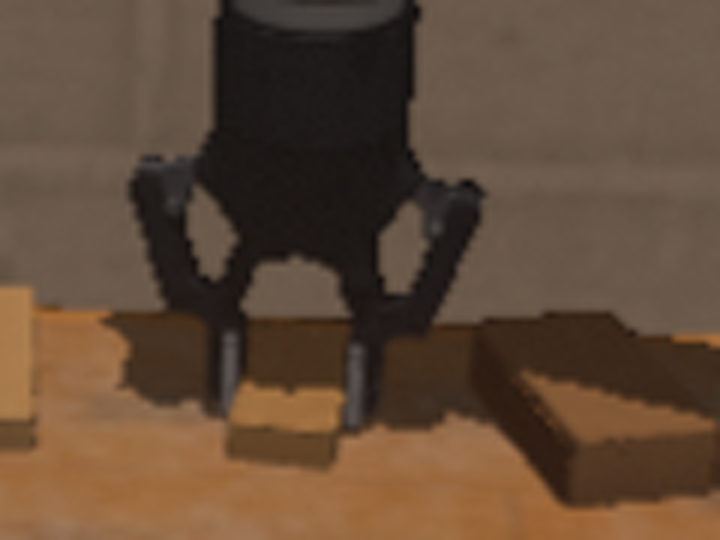

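```bash
python3 -m creep '[[0,0,-0.05,0,0,0,0.3],[0,0,-0.1,0,0,0,0.3],[0,0,-0.12,0,0,0,0.3],[0,0,-0.12,0,0,0,0.3],[0,0,-0.12,0,0,0,0.3]]'
python3 - <<'E'
from fit import *
from go import delta
im=optics.camera("side"); crop("side",300,60,440,200,5,"pics/s4.png",im)
B=np.load("B.npy"); g=pose(B[:3],(0.0,B[3]-.0655,.10)); print(np.round(g,4)); delta(g,[180,0,np.degrees(B[2])])
E
```

```text
time: 4.3
ee_pos: [0.4101, -0.2059, 0.1191]
tcp_rot: [180.0, 0.2, -7.7]
wrist_force: [-0.1, -0.1, -0.8]
opening: 0.0412
[0.5345 0.0195 0.1   ]
t 4.35 pos [ 0.4097 -0.2057  0.1182] rpy [-179.97    0.25   -7.68] F [ 0.3  0.6 -0.8] op 0.0409
shift [ 0.0937 -0.2398  0.0179] turn [-0.0007  0.0043 -0.1227] norm 0.258 7.0
```

View pics/s4.png

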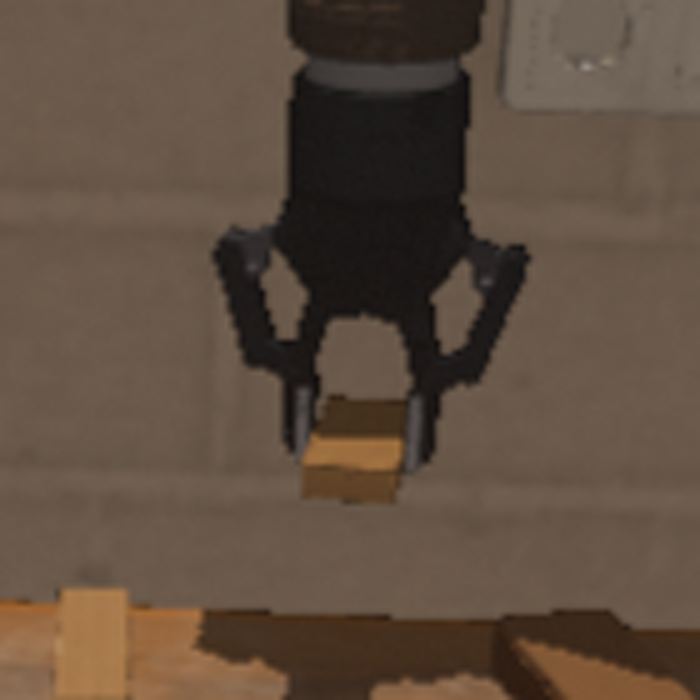

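```bash
python3 -m creep '[[0.094,-0.24,0.018,0,0.004,-0.123,0.3],[0.094,-0.24,0.018,0,0.004,-0.123,0.3],[0.094,-0.24,0.018,0,0.004,-0.123,0.3],[0.094,-0.24,0.018,0,0.004,-0.123,0.3],[0.094,-0.24,0.018,0,0.004,-0.123,0.3],[0.094,-0.24,0.018,0,0.004,-0.123,0.3],[0.094,-0.24,0.018,0,0.004,-0.123,0.3],[0.094,-0.24,0.018,0,0.004,-0.123,0.3]]'
python3 - <<'E'
from fit import *
from go import delta
im=optics.camera("side"); crop("side",235,120,365,300,4,"pics/s5.png",im)
im=optics.camera("top"); crop("top",220,120,340,220,6,"pics/t5.png",im)
B=np.load("B.npy"); g=pose(B[:3],(0.0,B[3]-.0655,.03)); print(np.round(g,4)); delta(g,[180,0,np.degrees(B[2])])
E
```

```text
time: 5.15
ee_pos: [0.5344, 0.0188, 0.0999]
tcp_rot: [180.0, 0.1, -0.6]
wrist_force: [0.1, -0.3, -1.9]
opening: 0.0412
[0.5345 0.0195 0.03  ]
t 5.25 pos [0.5346 0.0181 0.1007] rpy [ 1.7999e+02 -2.0000e-02 -7.2000e-01] F [ 0.5 -0.4 -1.1] op 0.0412
shift [-0.0001 -0.0014  0.0707] turn [ 0.0002 -0.0003 -0.0012] norm 0.071 0.1
```

View pics/s5.png

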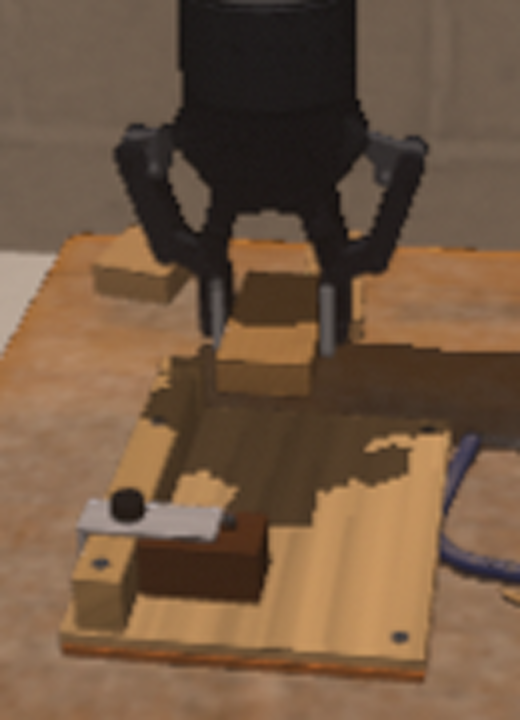

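View pics/t5.png

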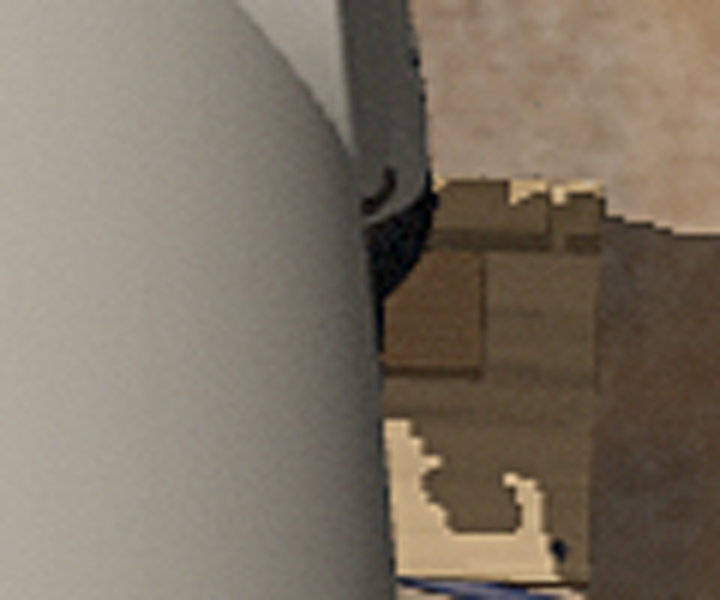

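```bash
python3 - <<'E'
from h import *
T=lambda x,y:((x+.5)/6-.5+220,(y+.5)/6-.5+120)
for p in((484,252),(483,372)): print(onz("top",T(*p),.118))
S=lambda x,y:((x+.5)/4-.5+235,(y+.5)/4-.5+120)
for p in((218,360),(312,363)): # near-end top corners, y=.018+.0425
    o,d=ray("side",S(*p)); print(o+d*(.0185+.0425-o[1])/d[1])
E
python3 -m creep '[[0,-0.001,0.03,0,0,0,0.3],[0,-0.001,0.06,0,0,0,0.3],[0,-0.001,0.075,0,0,0,0.3],[0,-0.001,0.08,0,0,0,0.3],[0,-0.001,0.08,0,0,0,0.3]]'; python3 -m creep '[[0,0,0,0,0,0,0.3]]'
```

```text
[ 0.55264407 -0.02493093  0.118     ]
[ 0.5098087  -0.02578401  0.118     ]
[0.55362178 0.061      0.11677375]
[0.51263157 0.061      0.1175483 ]
time: 5.75
ee_pos: [0.5352, 0.0198, 0.0212]
tcp_rot: [-180.0, -0.0, -0.7]
wrist_force: [-0.1, 0.4, -0.3]
opening: 0.041
time: 5.85
ee_pos: [0.5361, 0.0202, 0.0224]
tcp_rot: [-180.0, -0.2, -0.7]
wrist_force: [-0.6, 0.9, -0.1]
opening: 0.041
```

```bash
python3 -m creep '[[0,-0.002,0.002,0,0,0,0.3],[0,-0.004,0.002,0,0,0,0.3],[0,-0.005,0.002,0,0,0,0.3],[0,-0.005,0.002,0,0,0,0.3]]';  python3 -m creep '[[0,-0.002,0,0,0,0,0.3],[0,-0.002,0,0,0,0,0.3],[0,-0.002,0,0,0,0,0.3]]'; python3 -m creep '[[0,-0.001,0,0,0,0,0.3],[0,-0.001,0,0,0,0,0.3],[0,-0.001,0,0,0,0,0.3]]'
python3 - <<'E'
from fit import *
im=optics.camera("side"); crop("side",245,180,365,290,6,"pics/s6.png",im)
im=optics.camera("top"); crop("top",220,120,340,220,6,"pics/t6.png",im)
E
```

```text
time: 6.25
ee_pos: [0.5356, 0.0257, 0.0192]
tcp_rot: [-180.0, -0.1, -0.6]
wrist_force: [0.5, -0.2, -1.2]
opening: 0.0413
time: 6.55
ee_pos: [0.5354, 0.0274, 0.019]
tcp_rot: [-180.0, -0.1, -0.6]
wrist_force: [-0.4, 0.5, -0.1]
opening: 0.0409
time: 6.85
ee_pos: [0.5354, 0.0284, 0.019]
tcp_rot: [-180.0, -0.1, -0.6]
wrist_force: [0.3, -0.6, 0.1]
opening: 0.0409
```

View pics/s6.png

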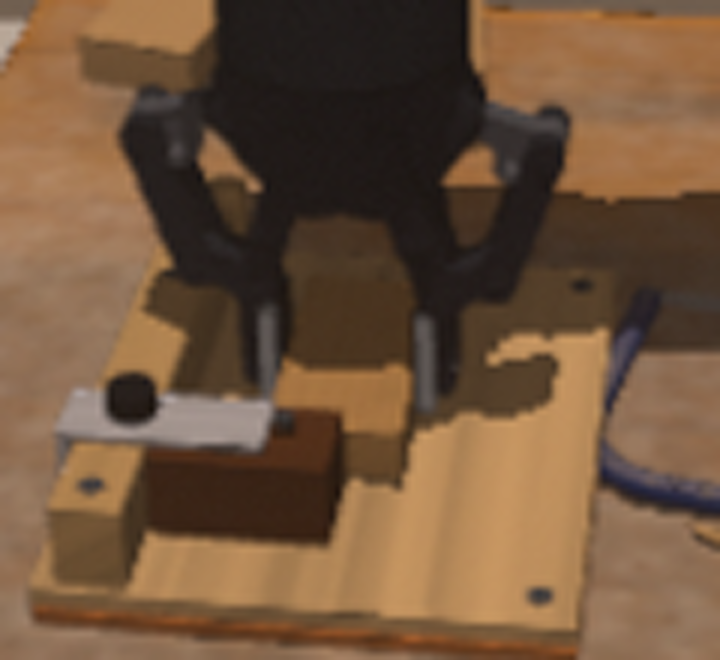

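View pics/t6.png

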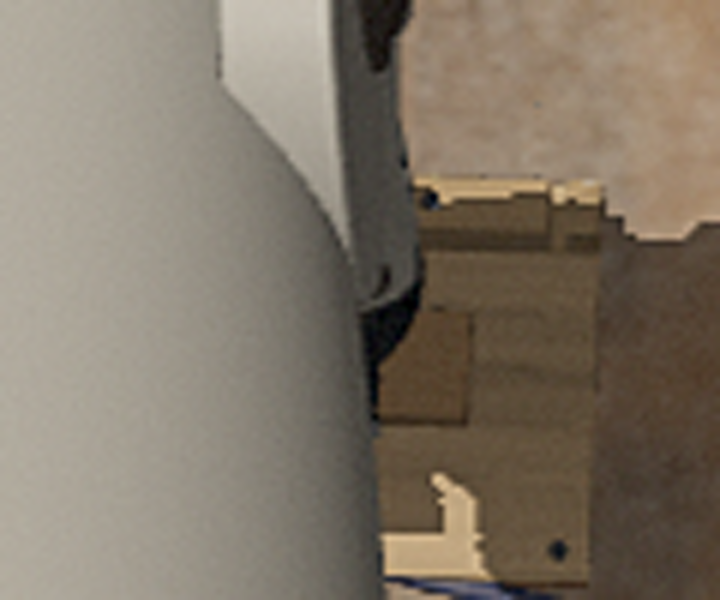

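```bash
python3 -m creep '[[0,-0.001,0,0,0,0,0.3],[0,-0.001,0,0,0,0,0.3],[0,-0.001,0,0,0,0,0.3]]';  python3 -m creep '[[0,-0.001,0,0,0,0,0.3],[0,-0.001,0,0,0,0,0.3],[0,-0.001,0,0,0,0,0.3]]'
```

```text
time: 7.25
ee_pos: [0.5354, 0.0292, 0.019]
tcp_rot: [180.0, -0.1, -0.6]
wrist_force: [-0.6, -2.6, -0.8]
opening: 0.041
time: 7.55
ee_pos: [0.5354, 0.0292, 0.0191]
tcp_rot: [179.9, -0.1, -0.7]
wrist_force: [-2.0, -8.2, -0.4]
opening: 0.0411
```

```bash
python3 -m creep '[[0,0.001,0,0,0,0,0.3],[0,0.001,0.002,0,0,0,0.3],[0,0.001,0.004,0,0,0,0.3],[0,0.001,0.004,0,0,0,0.3]]';  python3 -m creep '[[0,0,0.001,0,0,0,0.3],[0,0,0.001,0,0,0,0.3]]'
```

```text
time: 7.95
ee_pos: [0.5357, 0.0292, 0.0153]
tcp_rot: [180.0, -0.1, -0.6]
wrist_force: [-0.8, -4.0, 3.7]
opening: 0.0414
time: 8.15
ee_pos: [0.5358, 0.0292, 0.0153]
tcp_rot: [180.0, -0.1, -0.6]
wrist_force: [-4.5, -5.6, 13.7]
opening: 0.041
```

```bash
python3 -m creep '[[0,0,-0.001,0,0,0,0.58],[0,0,-0.001,0,0,0,0.58],[0,0,-0.001,0,0,0,0.58],[0,0,-0.001,0,0,0,0.58],[0,0,-0.001,0,0,0,0.58]]'
python3 - <<'E'
from fit import *
im=optics.camera("side"); crop("side",245,180,365,290,6,"pics/s7.png",im)
E
```

```text
time: 8.65
ee_pos: [0.5353, 0.0295, 0.0148]
tcp_rot: [-180.0, -0.0, -0.6]
wrist_force: [0.0, 0.2, 0.1]
opening: 0.049
```

View pics/s7.png

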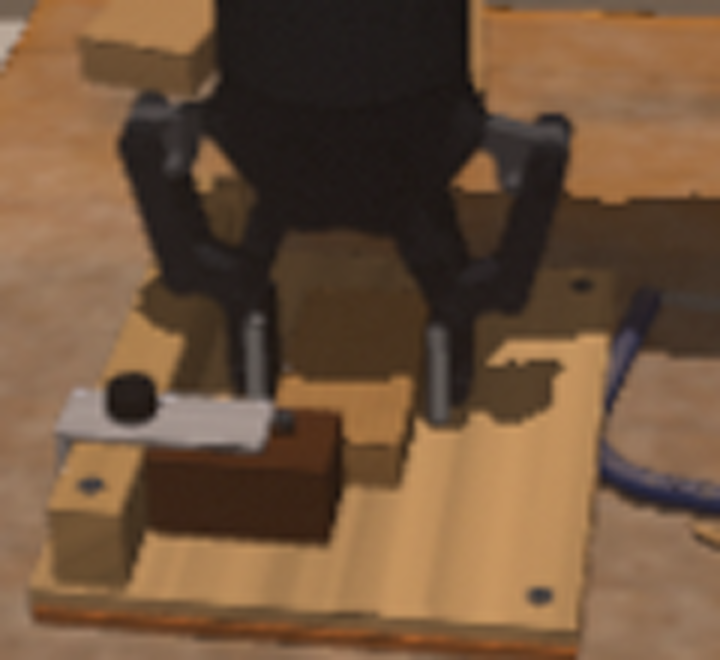

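```bash
python3 -m creep '[[0,0,-0.04,0,0,0,0.58],[0,0,-0.08,0,0,0,0.58],[0,0,-0.12,0,0,0,0.5],[0,0,-0.12,0,0,0,0.4],[0,0,-0.12,0,0,0,0.4]]'
cat > pp.py <<'E'
from fit import *
from scipy.spatial.transform import Rotation as Ro
B=np.load("B.npy")
def push_pose(lx,ly,z,tilt=45,sgn=-1):
    a=B[2]; t=np.radians(tilt)
    ex=np.array([np.cos(a),np.sin(a),0]); ey=np.array([-np.sin(a),np.cos(a),0]); ez=np.array([0,0,1.])
    zt=np.cos(t)*ex-np.sin(t)*ez; xt=sgn*ey; yt=np.cross(zt,xt)
    return np.array(pose(B[:3],(lx,ly,z))), Ro.from_matrix(np.c_[xt,yt,zt]).as_euler("xyz",degrees=True)
def d(lx,ly,z,**k):
    from go import delta
    p,r=push_pose(lx,ly,z,**k); print("goal",p.round(4),r.round(1)); delta(p,r)
def loc():
    o=bot.get_obs(); v=o["ee_pos"]-np.array([B[0],B[1],0]); c,s=np.cos(B[2]),np.sin(B[2])
    return np.array([c*v[0]+s*v[1],-s*v[0]+c*v[1],v[2]])
E
python3 - <<'E'
from pp import *
print(bot.get_obs()["q"].round(1), loc())
for s in(1,-1): d(-.08,B[3]-.0575,.10,sgn=s)
im=optics.camera("side"); crop("side",245,180,365,290,6,"pics/s8.png",im)
E
```

```text
time: 9.2
ee_pos: [0.5359, 0.0295, 0.1357]
tcp_rot: [-180.0, -0.2, -0.6]
wrist_force: [-0.6, 0.6, -0.6]
opening: 0.0346
[ 3.1  2.1 -3.5 84.2  0.  93.8] [ 0.00122563 -0.00214629  0.13570303]
goal [0.4546 0.0284 0.1   ] [135.    0.   89.4]
t 9.2 pos [0.5359 0.0295 0.1357] rpy [-1.7998e+02 -1.6000e-01 -6.3000e-01] F [-0.6  0.6 -0.6] op 0.0346
shift [-0.0813  0.002   0.0355] turn [-0.6121  0.6114 -1.4826] norm 0.089 98.4
goal [0.4546 0.0284 0.1   ] [-135.     0.   -90.6]
t 9.2 pos [0.5359 0.0295 0.1357] rpy [-1.7998e+02 -1.6000e-01 -6.3000e-01] F [-0.6  0.6 -0.6] op 0.0346
shift [-0.0813  0.002   0.0355] turn [0.6114 0.6121 1.4831] norm 0.089 98.4
```

View pics/s8.png

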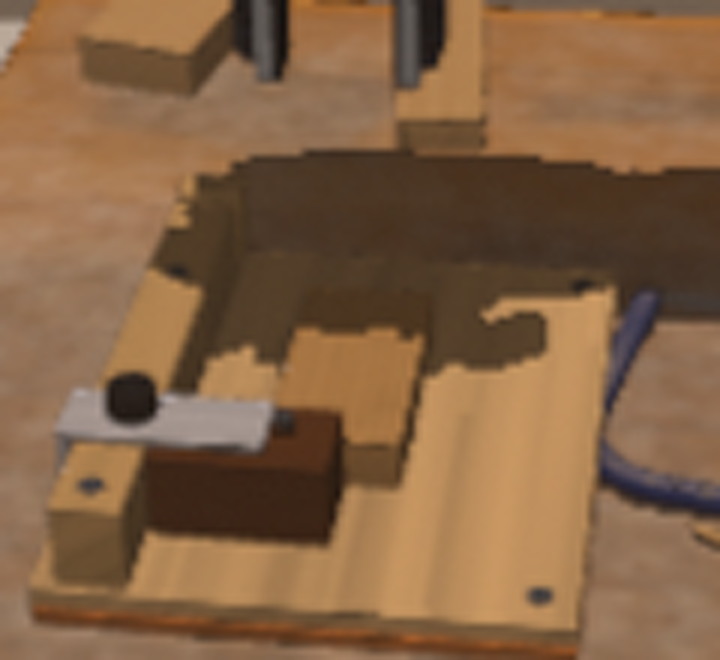

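```bash
python3 -m creep '[[-0.08,0.002,0,0,0,-1.571,0.4],[-0.08,0.002,0,0,0,-1.571,0.4],[-0.08,0.002,0,0,0,-1.571,0.4],[-0.08,0.002,0,0,0,-1.571,0.4],[-0.08,0.002,0,0,0,-1.571,0.4],[-0.08,0.002,0,0,0,-1.571,0.4],[-0.08,0.002,0,0,0,-1.571,0.4],[-0.08,0.002,0,0,0,-1.571,0.4]]'
python3 - <<'E'
from pp import *
print(bot.get_obs()["q"].round(1), loc())
d(-.08,B[3]-.0575,.12,sgn=1)
E
```

```text
time: 10.05
ee_pos: [0.4545, 0.0282, 0.1331]
tcp_rot: [-179.9, 0.0, 68.5]
wrist_force: [-0.8, -0.3, -0.5]
opening: 0.0339
[  3.6  -8.7 -14.1  84.7   0.   25.1] [-0.08014953 -0.0043065   0.13308612]
goal [0.4546 0.0284 0.12  ] [135.    0.   89.4]
t 10.05 pos [0.4545 0.0282 0.1331] rpy [-1.799e+02  4.000e-02  6.848e+01] F [-0.8 -0.3 -0.5] op 0.0339
shift [0.0002 0.0001 0.0131] turn [-0.7783  0.1434 -0.3451] norm 0.013 49.5
```

```bash
python3 -m creep '[[0,0,0.01,-0.778,0.143,-0.345,0.4],[0,0,0.01,-0.778,0.143,-0.345,0.4],[0,0,0.01,-0.778,0.143,-0.345,0.4],[0,0,0.01,-0.778,0.143,-0.345,0.4],[0,0,0.01,-0.778,0.143,-0.345,0.4],[0,0,0.01,-0.778,0.143,-0.345,0.4],[0,0,0.01,-0.778,0.143,-0.345,0.4],[0,0,0.01,-0.778,0.143,-0.345,0.4]]'
python3 - <<'E'
from pp import *
print(bot.get_obs()["q"].round(1), loc())
d(-.05,B[3]-.0575,.07,sgn=1)
im=optics.camera("side"); crop("side",235,120,395,290,4,"pics/s9.png",im)
im=optics.camera("top"); crop("top",220,120,340,220,6,"pics/t9.png",im)
E
```

```text
time: 10.85
ee_pos: [0.4948, 0.0346, 0.1231]
tcp_rot: [137.0, 0.3, 88.6]
wrist_force: [-0.1, 0.3, 0.9]
opening: 0.0342
[  7.6 -48.5 -52.5  43.3  -6.3   6.4] [-0.0399425   0.00255246  0.12313811]
goal [0.4846 0.028  0.07  ] [135.    0.   89.4]
t 10.85 pos [0.4948 0.0346 0.1231] rpy [137.01   0.26  88.64] F [-0.1  0.3  0.9] op 0.0342
shift [-0.0066 -0.0435  0.0321] turn [-0.0352  0.012  -0.0058] norm 0.054 2.2
```

View pics/s9.png

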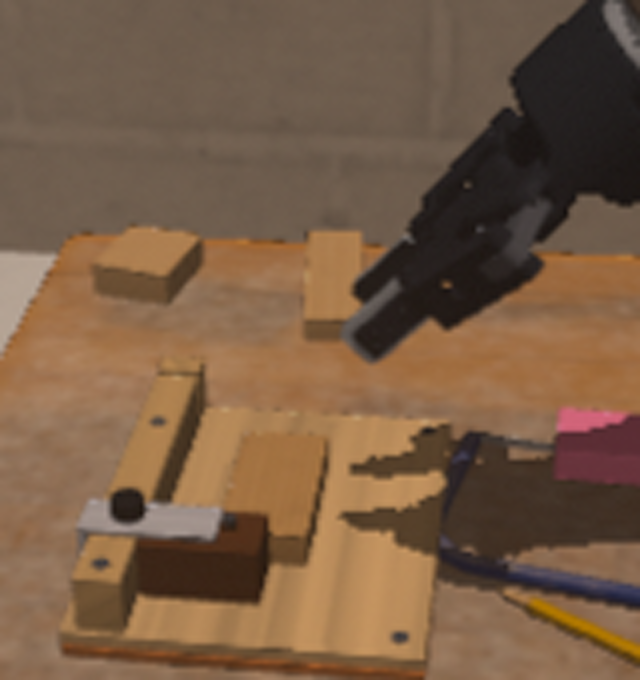

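View pics/t9.png

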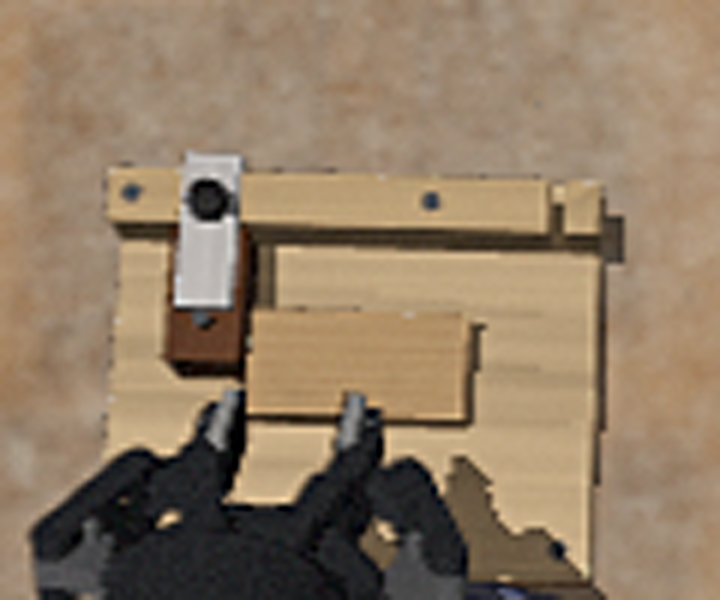

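```bash
cat > fk.py <<'E'
import numpy as np
from scipy.optimize import least_squares
D=[(5.01,10.04,95.1,.5498,.2306),(2.1,-3.5,84.2,.5367,.1357),(-8.7,-14.1,84.7,.4554,.1331),(-48.5,-52.5,43.3,.496,.1231)]
def fk(p,q2,q3,q4):
    a,b,c,h,L=p; q2,q3,q4=np.radians([q2,q3,q4]); f=q2-q3; s=f+q4
    return np.array([a*np.sin(q2)+b*np.cos(f)+c*np.sin(f)+L*np.cos(s), h+a*np.cos(q2)-b*np.sin(f)+c*np.cos(f)-L*np.sin(s)])
r=least_squares(lambda p:np.concatenate([fk(p,*d[:3])-d[3:] for d in D]),[.4,.4,0,.3,.3])
p=r.x
if __name__=="__main__":
    print(p.round(3),(r.fun*1e3).round(1))
    for tilt in(45,50,55,60,65):
      for R,z in((.45,.12),(.47,.06),(.515,.04),(.543,.033)):
        s=least_squares(lambda q:np.r_[fk(p,*q)-[R,z],np.radians(q[0]-q[1]+q[2]-tilt)],[-10,-20,60])
        print(tilt,R,z,s.x.round(1),s.cost<1e-6)
E
python3 fk.py
```

```text
[0.42  0.519 0.035 0.161 0.429] [-0.   0.1 -0.2  0.2  0.   0.1  0.2 -0.4]
45 0.45 0.12 [-61.6 -58.5  48. ] True
45 0.47 0.06 [-57.1 -63.8  38.3] True
45 0.515 0.04 [-44.6 -61.4  28.2] True
45 0.543 0.033 [-37.5 -59.   23.5] True
50 0.45 0.12 [-54.9 -53.7  51.2] True
50 0.47 0.06 [-50.5 -58.7  41.8] True
50 0.515 0.04 [-39.5 -56.3  33.2] True
50 0.543 0.033 [-33.2 -53.9  29.3] True
55 0.45 0.12 [-48.6 -48.8  54.7] True
55 0.47 0.06 [-44.3 -53.7  45.6] True
55 0.515 0.04 [-34.5 -51.2  38.3] True
55 0.543 0.033 [-28.8 -48.8  35. ] True
60 0.45 0.12 [-42.5 -44.1  58.5] True
60 0.47 0.06 [-38.4 -48.7  49.7] True
60 0.515 0.04 [-29.4 -46.1  43.3] True
60 0.543 0.033 [-24.2 -43.6  40.6] True
65 0.45 0.12 [-36.7 -39.3  62.4] True
65 0.47 0.06 [-32.7 -43.8  53.9] True
65 0.515 0.04 [-24.4 -41.   48.4] True
65 0.543 0.033 [-19.5 -38.4  46.1] True
```

Run:
```python
from pp import *
d(-.045,B[3]-.0565,.055,sgn=1,tilt=50)
```

```text
goal [0.4896 0.029  0.055 ] [140.    0.   89.4]
t 10.95 pos [0.4955 0.0347 0.1253] rpy [136.85   0.25  88.64] F [0.  0.3 0.3] op 0.0344
shift [-0.0056 -0.0523  0.0474] turn [ 0.055   0.0115 -0.0063] norm 0.071 3.2
```

```bash
python3 -m creep '[[-0.0055,-0.026,0.024,0.055,0.0115,-0.006,0.4],[-0.0055,-0.052,0.047,0.055,0.0115,-0.006,0.4],[-0.0055,-0.052,0.047,0.055,0.0115,-0.006,0.4],[-0.0055,-0.052,0.047,0.055,0.0115,-0.006,0.4],[-0.0055,-0.052,0.047,0.055,0.0115,-0.006,0.4]]'
python3 - <<'E'
from pp import *
print(bot.get_obs()["q"].round(1), loc())
d(-.045,B[3]-.0565,.029,sgn=1,tilt=50)
im=optics.camera("side"); crop("side",235,150,375,290,5,"pics/s10.png",im)
im=optics.camera("top"); crop("top",220,120,340,220,6,"pics/t10.png",im)
E
```

```text
time: 11.45
ee_pos: [0.4911, 0.0293, 0.0579]
tcp_rot: [139.8, -0.0, 89.4]
wrist_force: [0.6, 1.0, 0.2]
opening: 0.0345
[  5.8 -45.5 -57.1  38.4  -4.1   4.9] [-0.04356558 -0.0028449   0.05785298]
goal [0.4896 0.029  0.029 ] [140.    0.   89.4]
t 11.45 pos [0.4911 0.0293 0.0579] rpy [139.76  -0.    89.39] F [0.6 1.  0.2] op 0.0345
shift [-0.0003 -0.0197  0.0211] turn [ 0.0042 -0.0005  0.0005] norm 0.029 0.2
```

View pics/s10.png

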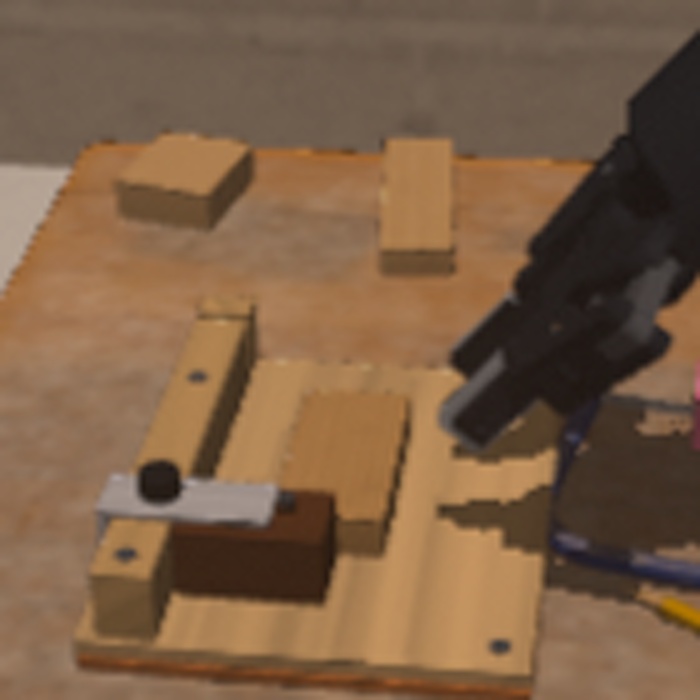

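View pics/t10.png

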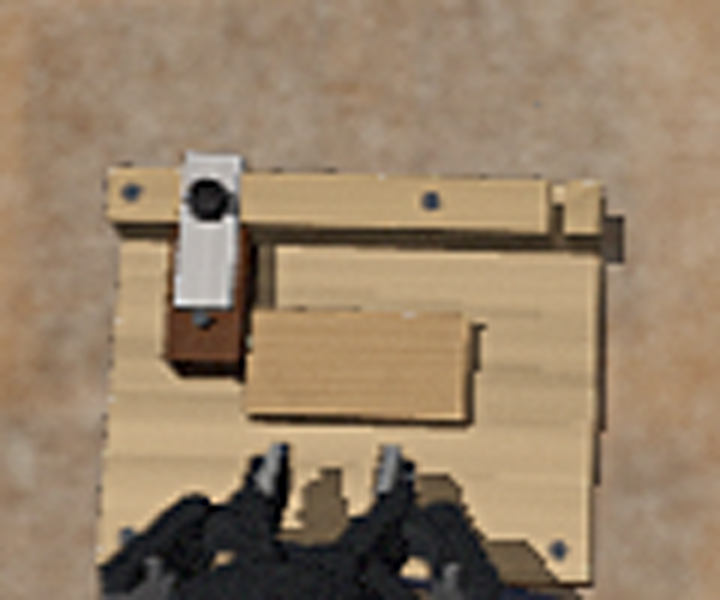

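```bash
python3 -m creep '[[-0.002,-0.01,0.0105,0,0,0,0.4],[-0.002,-0.0197,0.021,0,0,0,0.4],[-0.002,-0.0197,0.021,0,0,0,0.4],[-0.002,-0.0197,0.021,0,0,0,0.4]]'
python3 - <<'E'
from pp import *
print(bot.get_obs()["q"].round(1), loc())
d(-.015,B[3]-.059,.0285,sgn=1,tilt=50)
im=optics.camera("side"); crop("side",265,200,365,290,7,"pics/s11.png",im)
E
```

```text
time: 11.95
ee_pos: [0.4887, 0.0272, 0.0271]
tcp_rot: [139.9, 0.0, 89.4]
wrist_force: [0.5, 0.0, -0.0]
opening: 0.0344
[  5.5 -44.8 -60.1  34.7  -3.9   4.6] [-0.04590069 -0.00496315  0.02712137]
goal [0.5196 0.0261 0.0285] [140.    0.   89.4]
t 11.95 pos [0.4887 0.0272 0.0271] rpy [1.399e+02 2.000e-02 8.940e+01] F [ 0.5  0.  -0. ] op 0.0344
shift [-0.0007  0.0245  0.0188] turn [ 0.0017 -0.0003  0.0008] norm 0.031 0.1
```

View pics/s11.png

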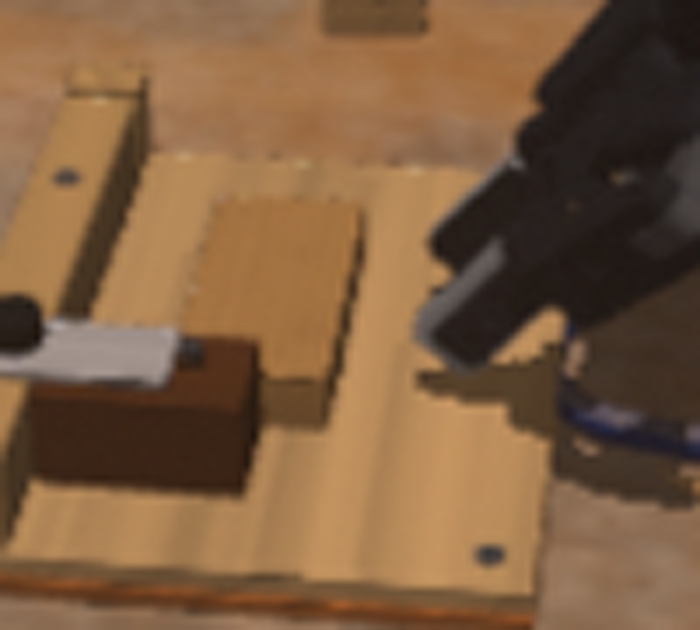

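Run:
```python
from h import *
S=lambda x,y:((x+.5)/7-.5+265,(y+.5)/7-.5+200)
for p in((417,322),(430,345),(465,370),(500,242)):
  for y in(.044,.054):
    o,d=ray("side",S(*p)); print(p,(o+d*(y-o[1])/d[1]).round(4))
```

```text
(417, 322) [0.4941 0.044  0.033 ]
(417, 322) [0.4932 0.054  0.0401]
(430, 345) [0.4906 0.044  0.0258]
(430, 345) [0.4897 0.054  0.033 ]
(465, 370) [0.4812 0.044  0.0183]
(465, 370) [0.4805 0.054  0.0256]
(500, 242) [0.4725 0.044  0.0598]
(500, 242) [0.4719 0.054  0.0665]
```

```bash
python3 -m creep '[[0,0.0094,0.0059,0,0,0,0.4],[0,0.0188,0.0118,0,0,0,0.4],[0,0.0188,0.0118,0,0,0,0.4],[0,0.0188,0.0118,0,0,0,0.4]]'
python3 -m creep '[[0,0.0023,0.0019,0,0,0,0.4],[0,0.0023,0.0019,0,0,0,0.4]]'
python3 -m creep '[[0,0.0023,0.0019,0,0,0,0.4],[0,0.0023,0.0019,0,0,0,0.4]]'
python3 - <<'E'
from pp import *
print(loc())
im=optics.camera("side"); crop("side",265,200,365,290,7,"pics/s12.png",im)
im=optics.camera("top"); crop("top",220,120,340,220,6,"pics/t12.png",im)
E
```

```text
time: 12.4
ee_pos: [0.5103, 0.0269, 0.0294]
tcp_rot: [140.0, 0.0, 89.4]
wrist_force: [-0.5, 0.5, 0.1]
opening: 0.0343
time: 12.6
ee_pos: [0.5133, 0.0269, 0.0292]
tcp_rot: [139.9, 0.0, 89.4]
wrist_force: [-0.2, 0.1, -0.8]
opening: 0.0345
time: 12.8
ee_pos: [0.5164, 0.0268, 0.0292]
tcp_rot: [139.9, 0.0, 89.4]
wrist_force: [-1.5, 0.3, -0.3]
opening: 0.0341
[-0.01817834 -0.005013    0.02916802]
```

View pics/s12.png

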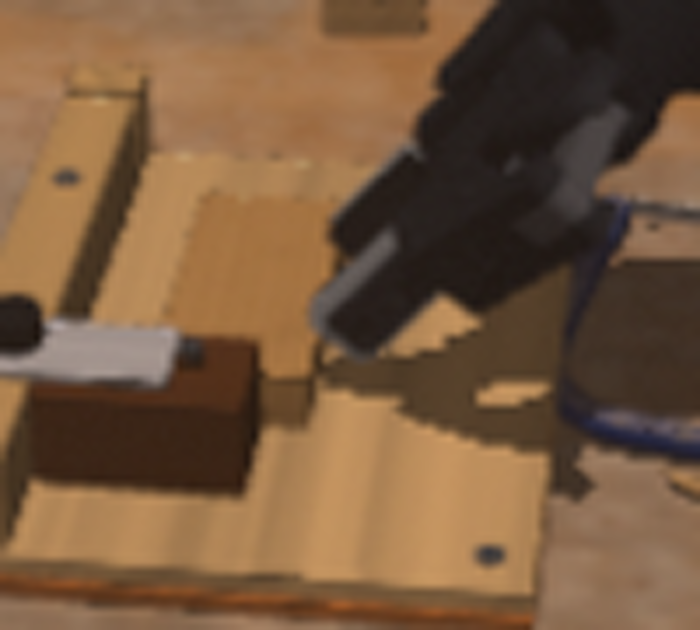

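View pics/t12.png

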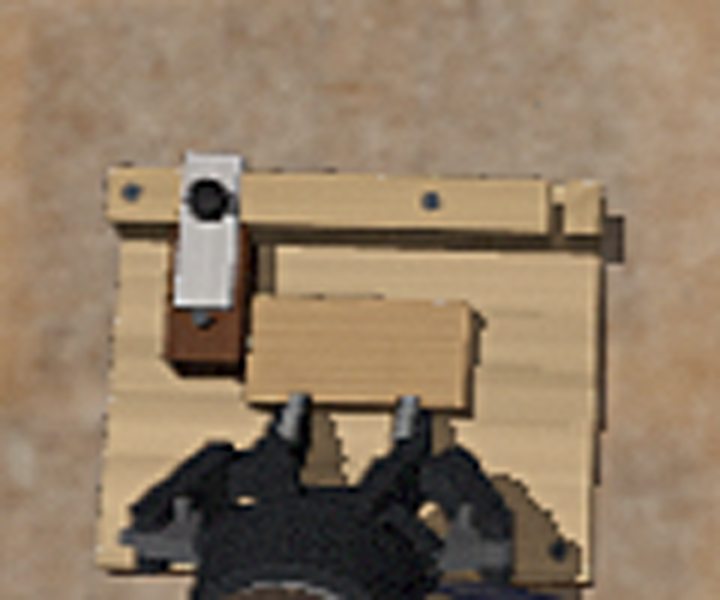

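```bash
python3 -m creep '[[0,0.0015,0.0013,0,0,0,0.4],[0,0.0031,0.0026,0,0,0,0.4],[0,0.0046,0.0039,0,0,0,0.4],[0,0.0061,0.0051,0,0,0,0.4],[0,0.0077,0.0064,0,0,0,0.4],[0,0.0092,0.0077,0,0,0,0.4],[0,0.0107,0.009,0,0,0,0.4],[0,0.0107,0.009,0,0,0,0.4]]'
python3 - <<'E'
from pp import *
print(loc())
im=optics.camera("top"); crop("top",220,120,340,220,6,"pics/t13.png",im)
E
```

```text
time: 13.7
ee_pos: [0.5304, 0.0266, 0.029]
tcp_rot: [140.0, 0.0, 89.4]
wrist_force: [0.4, -0.2, -0.8]
opening: 0.0345
[-0.0042101  -0.005031    0.02899687]
```

View pics/t13.png

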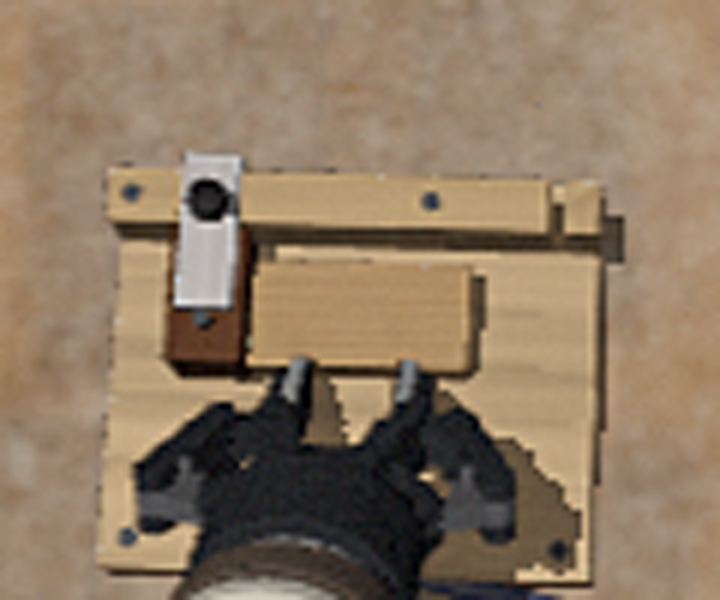

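```bash
python3 -m creep '[[0,0.0015,0.0013,0,0,0,0.4],[0,0.0031,0.0026,0,0,0,0.4],[0,0.0046,0.0039,0,0,0,0.4],[0,0.0054,0.0045,0,0,0,0.4],[0,0.0054,0.0045,0,0,0,0.4]]'
python3 -m creep '[[0,0.0008,0.0006,0,0,0,0.4],[0,0.0008,0.0006,0,0,0,0.4]]'
python3 -m creep '[[0,0.0008,0.0006,0,0,0,0.4],[0,0.0008,0.0006,0,0,0,0.4]]'
python3 - <<'E'
from pp import *
print(loc())
im=optics.camera("top"); crop("top",230,140,330,220,8,"pics/t14.png",im)
E
```

```text
time: 14.25
ee_pos: [0.5374, 0.0266, 0.029]
tcp_rot: [140.0, 0.0, 89.4]
wrist_force: [-0.1, -0.0, -0.3]
opening: 0.0338
time: 14.45
ee_pos: [0.5383, 0.0266, 0.0291]
tcp_rot: [140.0, 0.0, 89.4]
wrist_force: [-0.3, 0.6, 0.6]
opening: 0.034
time: 14.65
ee_pos: [0.5393, 0.0266, 0.0292]
tcp_rot: [140.0, 0.0, 89.4]
wrist_force: [-0.1, 0.2, -0.1]
opening: 0.0341
[ 0.00470787 -0.00501941  0.02918749]
```

View pics/t14.png

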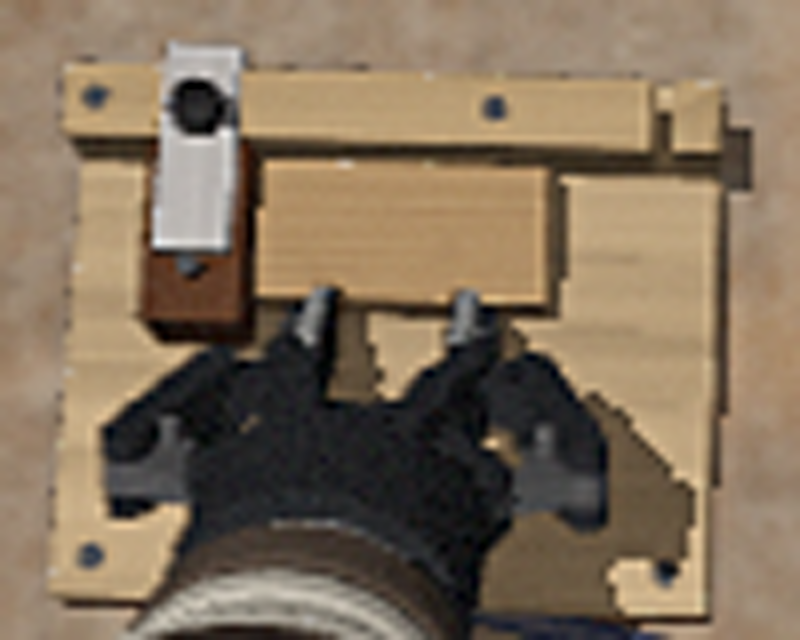

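```bash
cat > wfit.py <<'E'
from pp import *
T=lambda x,y:((x+.5)/8-.5+230,(y+.5)/8-.5+140)
def wp(pts):  # far-left, far-right, near-left, near-right in 8x crop
    k=lambda x,y,z:(lambda p:(x,y,z)); h=.033
    c=[(.021,.0425),(.021,-.0425),(-.021,.0425),(-.021,-.0425)]
    W=fit([("top",k(*c[i],h),T(*pts[i])) for i in range(4)],[.55,.03,0])
    v=W[:2]-B[:2]; a=B[2]; l=np.array([np.cos(a)*v[0]+np.sin(a)*v[1],-np.sin(a)*v[0]+np.cos(a)*v[1]])
    print("fence-frame x (want -.032)",round(l[0]-.061,4)," stop-frame y (want -.0575)",round(l[1]-B[3],4),"yaw rel",round(W[2]-a,4))
E
python3 - <<'E'
from wfit import *
wp([(262,158),(547,166),(255,298),(547,305)])
E
```

```text
[ 0.5611  0.0273 -0.0078] res
 [[-0.2, 0.1], [0.7, -0.2], [-0.3, 0.1], [0.0, 0.0]]
fence-frame x (want -.032) -0.0345  stop-frame y (want -.0575) -0.0574 yaw rel 0.0035
```

```bash
for i in 1 2; do python3 -m creep '[[0,0.0008,0.0006,0,0,0,0.4],[0,0.0008,0.0006,0,0,0,0.4]]'; done
python3 -m creep '[[0,0.0008,0.0006,0,0,0,0.4],[0,0.0008,0.0006,0,0,0,0.4]]'; python3 -c "
from pp import *
print(loc())"
```

```text
time: 14.9
ee_pos: [0.5403, 0.0266, 0.0292]
tcp_rot: [140.0, 0.0, 89.4]
wrist_force: [0.1, 0.5, 1.0]
opening: 0.0344
time: 15.1
ee_pos: [0.5412, 0.0266, 0.0292]
tcp_rot: [140.0, 0.0, 89.4]
wrist_force: [-1.2, 1.5, 0.7]
opening: 0.0341
time: 15.3
ee_pos: [0.5418, 0.0267, 0.0289]
tcp_rot: [140.0, 0.0, 89.4]
wrist_force: [-11.1, 1.2, 5.4]
opening: 0.0342
[ 0.00713916 -0.00489967  0.02893893]
```

```bash
python3 -m creep '[[0,-0.0005,0.0005,0,0,0,0.4],[0,-0.0005,0.0005,0,0,0,0.4],[0,-0.0005,0.0005,0,0,0,0.4]]'
```

```text
time: 15.6
ee_pos: [0.5418, 0.0266, 0.0288]
tcp_rot: [140.0, 0.0, 89.4]
wrist_force: [-16.0, 0.8, 10.9]
opening: 0.0344
```

```bash
python3 -m creep '[[0,-0.0004,-0.0003,0,0,0,0.4],[0,-0.0004,-0.0003,0,0,0,0.4],[0,-0.0004,-0.0003,0,0,0,0.4]]'
```

```text
time: 15.9
ee_pos: [0.5417, 0.0266, 0.0289]
tcp_rot: [140.0, 0.0, 89.4]
wrist_force: [-9.8, 0.1, 6.2]
opening: 0.0344
```

```bash
python3 -m creep '[[0,-0.0006,0.0003,0,0,0,0.4],[0,-0.0006,0.0003,0,0,0,0.4],[0,-0.0006,0.0003,0,0,0,0.4]]'; python3 -m creep '[[0,0,0,0,0,0,0.4],[0,0,0,0,0,0,0.4],[0,0,0,0,0,0,0.4],[0,0,0,0,0,0,0.4],[0,0,0,0,0,0,0.4],[0,0,0,0,0,0,0.4]]'
python3 - <<'E'
from wfit import *
im=optics.camera("top"); crop("top",230,140,330,220,8,"pics/t15.png",im)
im=optics.camera("side"); crop("side",245,200,355,290,7,"pics/s15.png",im)
print(bot.get_obs()["wrist_force"])
E
```

```text
time: 16.2
ee_pos: [0.5417, 0.0266, 0.0288]
tcp_rot: [139.9, 0.0, 89.4]
wrist_force: [-10.3, 0.8, 8.6]
opening: 0.034
time: 16.8
ee_pos: [0.5417, 0.0266, 0.0288]
tcp_rot: [139.9, 0.0, 89.4]
wrist_force: [-10.1, 0.5, 9.1]
opening: 0.0344
[-10.88342994   0.71616571   8.28662759]
```

View pics/t15.png

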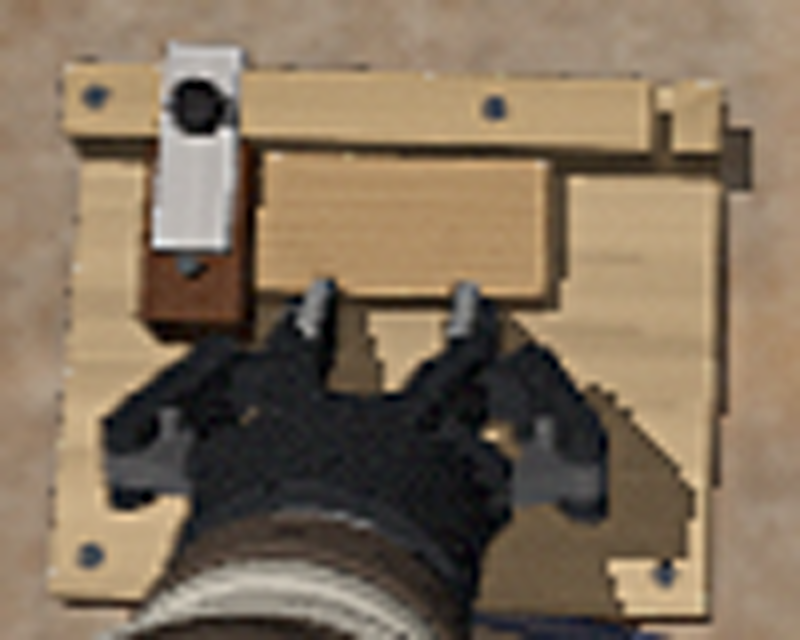

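View pics/s15.png

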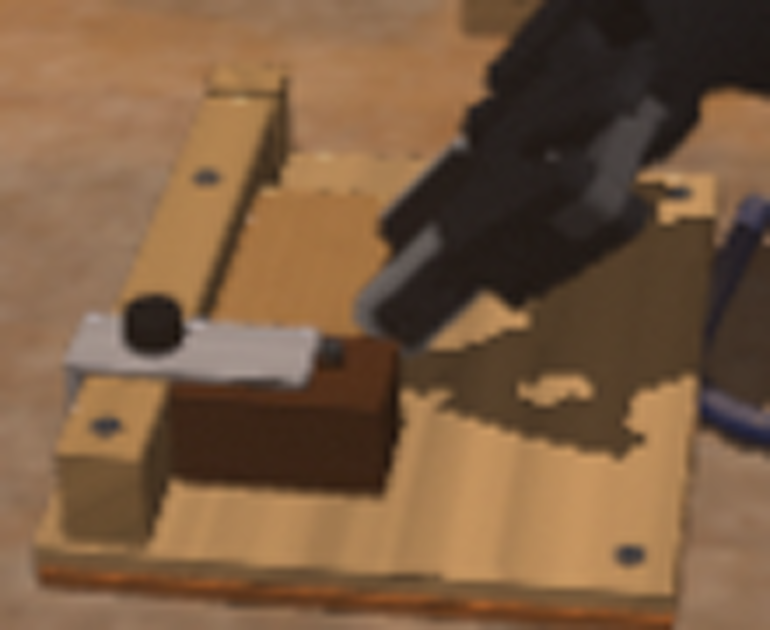

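```bash
python3 -m creep '[[0,-0.0004,0.0002,0,0,0,0.4],[0,-0.0004,0.0002,0,0,0,0.4],[0,-0.0004,0.0002,0,0,0,0.4],[0,-0.0004,0.0002,0,0,0,0.4]]'
python3 - <<'E'
from wfit import *
wp([(263,153),(547,159),(257,291),(546,297)])
im=optics.camera("top"); crop("top",245,145,315,190,11,"pics/t16.png",im)
E
```

```text
time: 17.3
ee_pos: [0.5417, 0.0267, 0.0287]
tcp_rot: [139.9, 0.0, 89.4]
wrist_force: [-12.0, 0.6, 9.2]
opening: 0.034
[ 0.5632  0.0273 -0.004 ] res
 [[-0.3, -0.1], [0.7, -0.2], [-0.5, 0.2], [0.2, 0.1]]
fence-frame x (want -.032) -0.0325  stop-frame y (want -.0575) -0.0574 yaw rel 0.0073
```

View pics/t16.png

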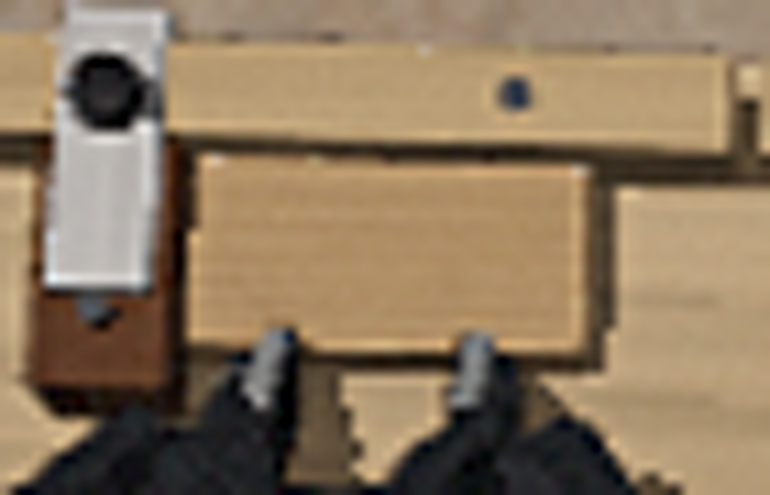

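Run:
```python
from h import *
o=bot.get_obs(); print(o["time"],o["wrist_force"],o["ee_pos"])
print(bot.job_done())
o=bot.get_obs(); print(o["time"],o["wrist_force"],o["ee_pos"])
```

```text
17.35 [-11.39022053   1.12779347  10.69642279] [0.54170848 0.02664269 0.02875424]
the job is handed in; nothing more can be done
None
the job is handed in; nothing more can be done
```

The middle offcut is lying flat on the sawing board, flush to the fence with its end at the stop. I handed the job in at 17.35 s with the fingers still pushing it.

I gripped the piece across its width, felt for the stop block with it, and set it down about 28 mm in front of the fence. I then slid it into the fence with the fingers part open, pointing about 50° below horizontal. I used 50° because at 45° the arm ran into the limit of its second joint.

**Push force:** about 11 N into the fence and 9–11 N down at the last readings, so about 15 N in total. That is somewhat more than the 10 N you asked for, if you meant the total. These are wrist readings; the separate loads on bed and fence can't be measured directly.

**Position from the top camera:**

| Check | Measured | Ideal | Limit |
|---|---|---|---|
| Centre in the fence frame, x | -32.5 mm | -32 mm | above -35 mm |
| Centre in the stop frame, y | -57.4 mm | -57.5 mm | -61.5 to -50 mm |
| Turn relative to the fence | 0.007 rad | 0 | 0.05 rad |

- **Camera accuracy:** these positions carry about 1–2 mm of calibration uncertainty. The gap to the stop looked under 1 mm.
- **The other two offcuts:** I never touched them, though I did not measure their positions again at the end.
- **Failed checks:** none failed, but handing in gave no verdict and no reading was possible afterwards.

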